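Turn down the gas at the tea burner

TASK

The tea has boiled: on the three-ring burner, push the gas lever of the ring under the teapot back to half way between open and shut to keep it warm, and push the lever of the ring under the lidded two-handled pot fully shut, leaving the milk pan's lever as it is. Push the levers with a fingertip, never pinching them, and do not lift or shift the pots or anything else standing about.

Things in the scene. Friction and masses are not known exactly. Their poses are not given: they have to be found in the camera images.
- stove: Low three-ring gas burner, 254 mm deep (front edge 97 mm before the origin), 720 wide, fixed; origin at table height, x to the back (away from the robot), y left along the rings. Supports 100 mm high. A 20 mm gas rail, axis 50 mm high, 195 mm in front of the origin, carries three lever taps, each straight in front of the ring it feeds; tap bodies to 66 mm high, stem necks to 82.
- ring_left (a point): Centre of the left (+y) ring at the height of its pan supports (100 mm above the table).
- ring_mid (a point): Centre of the middle ring at the height of its pan supports (100 mm above the table).
- ring_right (a point): Centre of the right (-y) ring at the height of its pan supports (100 mm above the table).
- stem_left (a point): Upright pivot axis of the left (+y) tap's lever, 190 mm in front of its ring's centre; the point is at the lever's mid height, 94 mm above the table.
- tap_left (a joint): Angle of the left (+y) tap's lever, rad: 0 = fully shut, lever crosswise, pointing left along the rail (stove +y); 1.571 = fully open, pointing straight to the front (stove -x, to the robot); 0.785 = half way. Shuts clockwise seen from above. Stops at both ends; stays where left, friction 0.22 N m (4 N at 60 mm from the pivot).
- tip_left (a point): Outer end of the left (+y) tap's lever (steel, black grip), 80 mm from the pivot, at the lever's mid height (94 mm). The lever is a channel 18 mm wide; its two upright sides run from 24 to 80 mm from the pivot and stand 86 to 100 mm above the table, with only the rail (top at 60 mm) below. To shut, push on the side that faces right when it points to the front.
- stem_mid (a point): Upright pivot axis of the middle tap's lever, 190 mm in front of its ring's centre; the point is at the lever's mid height, 94 mm above the table.
- tap_mid (a joint): Angle of the middle tap's lever, rad: 0 = fully shut, lever crosswise, pointing left along the rail (stove +y); 1.571 = fully open, pointing straight to the front (stove -x, to the robot); 0.785 = half way. Shuts clockwise seen from above. Stops at both ends; stays where left, friction 0.22 N m (4 N at 60 mm from the pivot).
- tip_mid (a point): Outer end of the middle tap's lever (steel, black grip), 80 mm from the pivot, at the lever's mid height (94 mm). The lever is a channel 18 mm wide; its two upright sides run from 24 to 80 mm from the pivot and stand 86 to 100 mm above the table, with only the rail (top at 60 mm) below. To shut, push on the side that faces right when it points to the front.
- stem_right (a point): Upright pivot axis of the right (-y) tap's lever, 190 mm in front of its ring's centre; the point is at the lever's mid height, 94 mm above the table.
- tap_right (a joint): Angle of the right (-y) tap's lever, rad: 0 = fully shut, lever crosswise, pointing left along the rail (stove +y); 1.571 = fully open, pointing straight to the front (stove -x, to the robot); 0.785 = half way. Shuts clockwise seen from above. Stops at both ends; stays where left, friction 0.22 N m (4 N at 60 mm from the pivot).
- tip_right (a point): Outer end of the right (-y) tap's lever (steel, black grip), 80 mm from the pivot, at the lever's mid height (94 mm). The lever is a channel 18 mm wide; its two upright sides run from 24 to 80 mm from the pivot and stand 86 to 100 mm above the table, with only the rail (top at 60 mm) below. To shut, push on the side that faces right when it points to the front.
- teapot: Green enamel teapot with lid, spout to its own +y and handle to -y: body 136 mm across, 230 mm from spout to handle, 136 mm high, 0.75 kg; origin under its centre. Stands loose on one of the three rings.
- pot: Lidded aluminium stew pot with two small loop handles (own +x and -x) and a black lid knob: 160 mm across, 140 mm high, 0.95 kg; origin under its centre. Stands loose on one of the three rings.
- milk_pan: Open steel milk pan with one long black handle (own +x, pointing to the back): 136 mm across, 70 mm high, handle end 180 mm from the centre, 0.55 kg; origin under its centre. Stands loose on one of the three rings.
- cups: Stack of three nested white porcelain cups with red rims, 78 mm across, 104 mm high, on the table in front of the burner between middle and right levers; origin under its centre. Bystander.
- sugar_tub: Plastic sugar tub with a press-button lid, 84 mm across, 85 mm high, on the table in front of the burner between middle and left levers; origin under its centre. Bystander.
- strainer: Steel tea strainer, bowl 86 mm across and 37 mm high, handle 140 mm from the centre to its own -x, on the table off the burner's left end; origin under the bowl. Bystander.
- tea_caddy: Square tea tin, 76 mm wide, 101 mm high, on the table off the burner's right end; origin under its centre. Bystander.
- gas_lighter: Long-nosed gas lighter lying on the table in front of the left lever and left of it, along its own y, from -128 to 127 mm, 22 mm high; origin on the table near its middle. Bystander.

How it is judged (in metres and radians):
At the end, for the whole second after the job is handed in: Teapot ring's lever 0.585 to 0.985 rad (45 degrees, 11 either way), lidded pot ring's lever below 0.12 rad, milk pan lever's tip within 12 mm of its start; levers at rest; teapot, pot and milk pan within 15 mm of their starts, other things within 30 mm, all upright ((not (horizontal distance between teapot and ring_left below 0.08 m) or value of joint tap_left between 0.585 and 0.985 rad) and (not (horizontal distance between pot and ring_left below 0.08 m) or value of joint tap_left below 0.12 rad) and (not (horizontal distance between milk_pan and ring_left below 0.08 m) or distance of tip_left from where it was at the start of the episode below 0.012 m) and velocity of joint tap_left between -0.05 and 0.05 rad/s and (not (horizontal distance between teapot and ring_mid below 0.08 m) or value of joint tap_mid between 0.585 and 0.985 rad) and (not (horizontal distance between pot and ring_mid below 0.08 m) or value of joint tap_mid below 0.12 rad) and (not (horizontal distance between milk_pan and ring_mid below 0.08 m) or distance of tip_mid from where it was at the start of the episode below 0.012 m) and velocity of joint tap_mid between -0.05 and 0.05 rad/s and (not (horizontal distance between teapot and ring_right below 0.08 m) or value of joint tap_right between 0.585 and 0.985 rad) and (not (horizontal distance between pot and ring_right below 0.08 m) or value of joint tap_right below 0.12 rad) and (not (horizontal distance between milk_pan and ring_right below 0.08 m) or distance of tip_right from where it was at the start of the episode below 0.012 m) and velocity of joint tap_right between -0.05 and 0.05 rad/s and distance of each of teapot, pot, milk_pan from where it was at the start of the episode below 0.015 m and distance of each of cups, sugar_tub, strainer, tea_caddy, gas_lighter from where it was at the start of the episode below 0.03 m and angle between each of teapot, pot, milk_pan, cups, sugar_tub, strainer, tea_caddy, gas_lighter's own z axis and vertical below 0.2 rad); the robot touches nothing.
It fails at once if a lever is pinched: pressed on both its sides at once ((contact force between the fingers and tap_left_shut_side above 1 N and contact force between the fingers and tap_left_open_side above 1 N) or (contact force between the fingers and tap_mid_shut_side above 1 N and contact force between the fingers and tap_mid_open_side above 1 N) or (contact force between the fingers and tap_right_shut_side above 1 N and contact force between the fingers and tap_right_open_side above 1 N)).
It fails at once if the teapot, the pot or the milk pan is lifted or shoved (height (world z) of any of teapot, pot, milk_pan above 0.115 m or distance of any of teapot, pot, milk_pan from where it was at the start of the episode above 0.02 m).
It fails at once if another thing on the table is lifted, knocked over or shoved by more than 3 cm (distance of any of cups, sugar_tub, strainer, tea_caddy, gas_lighter from where it was at the start of the episode above 0.03 m or height (world z) of any of cups, sugar_tub, strainer, tea_caddy, gas_lighter above 0.015 m or angle between any of cups, sugar_tub, strainer, tea_caddy, gas_lighter's own z axis and vertical above 0.35 rad).
It fails at once if the milk pan's lever is moved by more than about 15 degrees ((horizontal distance between milk_pan and ring_left below 0.08 m and distance of tip_left from where it was at the start of the episode above 0.02 m) or (horizontal distance between milk_pan and ring_mid below 0.08 m and distance of tip_mid from where it was at the start of the episode above 0.02 m) or (horizontal distance between milk_pan and ring_right below 0.08 m and distance of tip_right from where it was at the start of the episode above 0.02 m)).
It also fails if it takes over 53 s, if anything falls off the work surface, if the arm or the gripper's body presses on something with over 40 N, if the wrist force passes 120 N, or if a joint passes its speed limit or range.

ROBOT

A 6-joint arm with a two-finger parallel gripper is mounted at the origin on the work surface. World frame = base frame: x ahead of the robot, y to its left, z up, the work surface at z = 0. Lengths are in m, angles in degrees, forces in N, time in s.
With the tool pointing down it reaches from about 0.3 to 0.75 m from the base axis. Payload 8.5 kg.
Tool frame: the origin (TCP) lies at the centre of the arm's flange, where the gripper is bolted on; the fingertips stand 166 mm ahead of it and the grasp point (between the pads) lies 147 mm ahead of it (manip.pinch_z is the distance from the TCP to the grasp point, in m); z points along the fingers, x is the direction in which the jaws open and shut, and the axes are right-handed (so a half turn about z gives the same grasp; the last joint's range is limited). The gripper opens to 88 mm and grips with 3 to 60 N. Pads are 18 mm wide; open, the fingers measure 123 mm over their backs; the gripper's body (75 mm by 187 mm) begins 45 mm behind the grasp point.
Start: joints at [-12.336, 21.807, 74.336, -0, 83.858, -12.336], TCP at [0.55, 0, 0.405] pointing down, gripper open.
Joint ranges: [-178.18, 178.18], [-50.72, 133.34], [12.68, 142.11], [-81.47, 261.47], [9.98, 163.14], [-165.26, 165.26]. Speed limits (degrees/s): [136.94, 136.94, 180, 180, 180, 180].

INTERFACE

Orientations are given as a 3x3 rotation matrix whose columns are the frame's x, y, z axes.
In Python, from workcell import telemetry, camera, camera_model, order, manip gives the robot as it stands.
- The arm moves only by the tool carry_out, never from a script. Its argument "plan" is a list of rows, each a list of 3 entries, a list of its own where there are three numbers: the opening, from 0 (shut) to 1 (fully open), then the shift along the tool's x, y, z in cm, then the turn, a rotation vector about the tool's x, y, z in degrees. A call has 1 to 5 rows; each row is the pose to reach, as a shift and turn from the pose commanded when the call began, along the tool's axes at that moment; what a row does not reach only later rows make up. A row lasts 1/12 s, in which the tool goes at most 41.7 mm and 7.16 degrees, less where a joint would pass 70% of its speed; a pose out of reach is approached as far as the arm can. A call with a gripper value outside its range is refused whole. The fingers move at their own pace and stop on an object; "force" is the grip in N (left out, the last holds). Time passes only in rows, so rows that repeat a pose let the fingers close. It gives the time, the measured TCP pose, the force and the opening at its end, in the units of the state.
- telemetry.observe(): the state, without advancing time (a new reading comes with each control period).
- camera(name): name is "scene" or "side" or "wrist"; returns the picture (420x560x3 uint8, red, green, blue); there is no depth.
- camera_model(name): a dict with "fov_y" (degrees; the focal length in pixels is half the picture's height over the tangent of half this angle, whatever the lens; pixels are square), "cx", "cy" (the principal point, pixels), "dist_coeffs" ([k1, k2, p1, p2, k3] as OpenCV has them; the pictures are not rectified), "rvec" (rotation vector, rad) and "tvec" (3), from world to camera coordinates, as OpenCV has them. Camera axes: x right, y down, z forward; pixel columns grow to the right and rows downward; lengths in m; the calibration is good to about 2 mm. A picture is of the moment at which its call begins: read the wrist's pose just before it. camera_model takes no time and is no camera call; for the wrist camera it gives the pose at the moment of the call.
- order.job_done(): hands the job in, once; it reports no verdict.
The state is a dict: "time_s": time; "joints": joint angles; "dq": joint speeds; "joint_torque": joint torques, N m; "ee_pos": TCP position; "tcp_rot": TCP orientation; "force": force on the tool from outside, world axes, zero at the start; "moment": the same for the moment, N m; "finger_gap": opening from 0.0 (shut) to 1.0 (fully open).
Only numpy, scipy, OpenCV 4.12 (cv2) and the standard library are available. Lean on these libraries where they do the work, as an engineer would, in place of code of your own. Each camera call takes 0.05 s, during which the arm holds its last target.

## Working session

There is one attempt and no reset: what is moved stays moved. The work goes in short steps, Python scripts to look and compute and a tool call to move; the robot and the scene stay as the last step left them, time stands still between calls to the robot, and variables do not carry over. Pictures are saved under pics/ and viewed, and the job is handed in when it is done.

Besides the shell and the picture viewer there is one more tool, called after "Call:" in YAML: its name, and indented under it one key for each argument. carry_out: Moves the arm, as the interface text tells. Its arguments: {"type":"object","properties":{"plan":{"type":"array","items":{"type":"array"}},"force":{"type":"number"}},"required":["plan"]}

```bash
ls; mkdir -p pics
python3 - <<'E'
from workcell import telemetry, camera, camera_model, order, manip
import cv2
print(telemetry.observe())
for n in ("scene","side","wrist"):
    m=camera_model(n); print(n,m)
    cv2.imwrite(f"pics/{n}0.png",camera(n)[:,:,::-1])
print(manip.pinch_z)
E
```

```text
pics
{'time_s': 0.0, 'joints': array([-1.23371580e+01,  2.18414818e+01,  7.43826755e+01, -2.15657155e-03,
        8.38576930e+01, -1.23344156e+01]), 'dq': array([-0.03273742, -0.06103711, -0.05437393,  0.02714131,  0.05875489,
       -0.05635096]), 'joint_torque': array([-6.18006070e-04, -4.37936819e+01, -2.24552107e+01,  7.13253510e-02,
        3.52583989e-02, -8.49877097e-05]), 'ee_pos': array([ 5.49965443e-01, -1.12126141e-05,  4.04145222e-01]), 'tcp_rot': array([[ 9.99999014e-01, -4.39980102e-05, -1.40356304e-03],
       [-4.36209534e-05, -9.99999963e-01,  2.68672061e-04],
       [-1.40357480e-03, -2.68610572e-04, -9.99998979e-01]]), 'force': array([-0.48350558, -0.77689341, -0.40435545]), 'moment': array([-4.44028401e-05, -4.21900641e-03,  1.52848505e-02]), 'finger_gap': 0.9992020517148906}
scene {'fov_y': 48.63139633215326, 'cx': 272.95033664348983, 'cy': 214.8044764418449, 'dist_coeffs': array([-0.03774281,  0.        ,  0.        ,  0.        ,  0.        ]), 'rvec': array([ 1.28395598,  1.96053937, -1.09822435]), 'tvec': array([ 0.19338986, -0.17784788,  1.68081116])}
side {'fov_y': 43.99550798281478, 'cx': 279.54842894108293, 'cy': 201.63102978524557, 'dist_coeffs': array([-0.16914471,  0.        ,  0.        ,  0.        ,  0.        ]), 'rvec': array([ 0.82311932, -2.49350288,  1.21115558]), 'tvec': array([0.43825826, 0.26539314, 1.24275814])}
wrist {'fov_y': 66.8633685398176, 'cx': 281.9579830845248, 'cy': 211.4408787502063, 'dist_coeffs': array([0.02326648, 0.        , 0.        , 0.        , 0.        ]), 'rvec': array([-2.81583440e+00,  1.78545962e-04,  9.15723340e-04]), 'tvec': array([-0.54906786, -0.04325151,  0.39281807])}
0.1473
```

View pics/scene0.png

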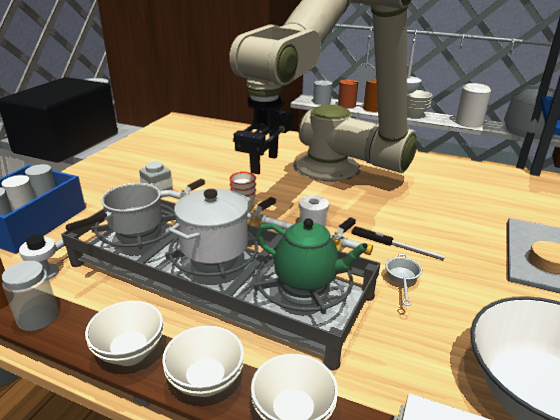

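View pics/side0.png

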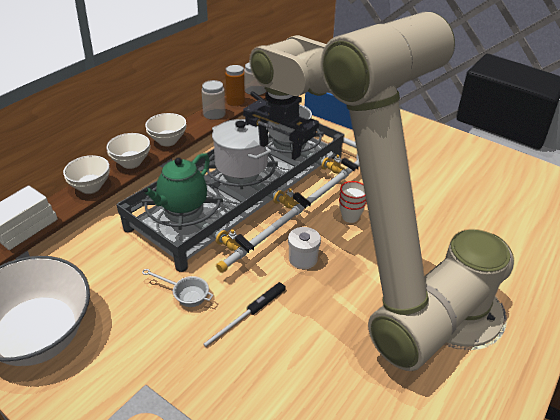

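View pics/wrist0.png

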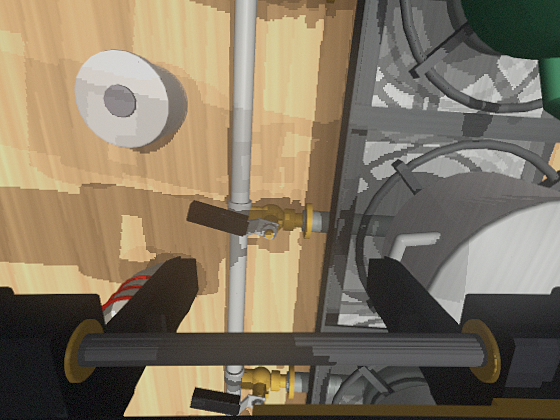

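Run:
```python
import cv2,numpy as np
w=cv2.imread('pics/wrist0.png');s=cv2.imread('pics/side0.png');c=cv2.imread('pics/scene0.png')
cv2.imwrite('pics/w0z.png',cv2.resize(w[180:420,170:330],None,fx=2.5,fy=2.5,interpolation=cv2.INTER_CUBIC))
cv2.imwrite('pics/s0z.png',cv2.resize(s[145:275,205:365],None,fx=4.5,fy=4.5,interpolation=cv2.INTER_CUBIC))
```

```text
(no output)
```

View pics/w0z.png

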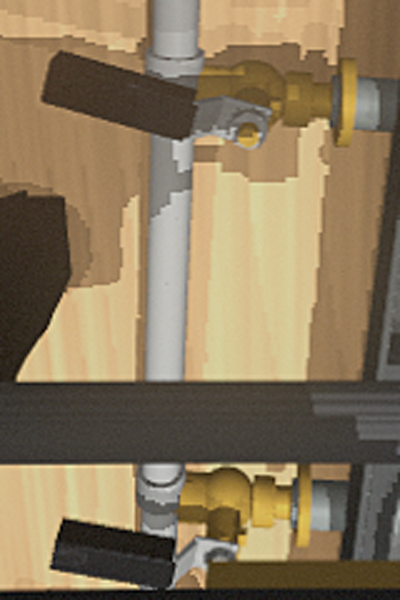

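View pics/s0z.png

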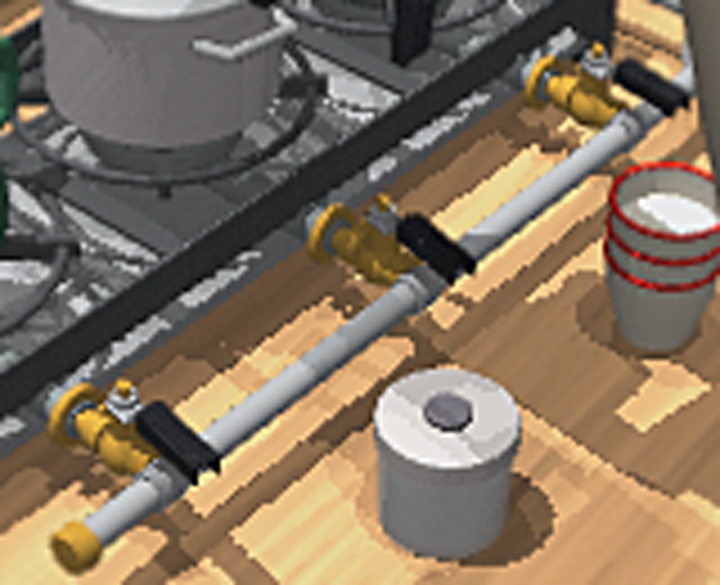

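```bash
cat > h.py <<'E'
import cv2,numpy as np
def K(m,h=420):
    f=h/2/np.tan(np.radians(m['fov_y'])/2)
    return np.array([[f,0,m['cx']],[0,f,m['cy']],[0,0,1.]])
def ray(m,uv):
    p=cv2.undistortPoints(np.array([[uv]],float),K(m),m['dist_coeffs'])[0,0]
    R=cv2.Rodrigues(np.asarray(m['rvec'],float))[0]
    return -R.T@m['tvec'], R.T@np.array([p[0],p[1],1.])
def plane(m,uv,z):
    o,d=ray(m,uv); return o+d*(z-o[2])/d[2]
def tri(m1,a,m2,b):
    o1,d1=ray(m1,a);o2,d2=ray(m2,b)
    t=np.linalg.lstsq(np.stack([d1,-d2],1),o2-o1,rcond=None)[0]
    p,q=o1+t[0]*d1,o2+t[1]*d2
    return (p+q)/2,np.linalg.norm(p-q)
def proj(m,P):
    return cv2.projectPoints(np.array(P,float).reshape(-1,3),np.asarray(m['rvec'],float),np.asarray(m['tvec'],float),K(m),m['dist_coeffs'])[0].reshape(-1,2)
E
python3 - <<'E'
from h import *
from workcell import camera_model
np.set_printoptions(precision=4,suppress=True)
s=camera_model('side');w=camera_model('wrist')
S=lambda x,y:(205+x/4.5,145+y/4.5)
W=lambda x,y:(170+x/2.5,180+y/2.5)
nuts={'L':S(124,390),'M':S(382,203),'R':S(598,52)}
for k,v in nuts.items(): print(k,plane(s,v,.10),plane(s,v,.106))
print('M nut tri',tri(s,nuts['M'],w,W(248,130)))
print('M wrist nut',plane(w,W(248,130),.104),'tip',plane(w,W(53,80),.1))
print('R wrist nut',plane(w,W(222,553),.104),'tip',plane(w,W(58,545),.1))
for n,a in {'L':(205,463),'M':(465,265),'R':(680,103)}.items(): print('side tip',n,plane(s,S(*a),.1))
for n,a in {'L':(160,412),'M':(415,222),'R':(630,70)}.items(): print('side grip base',n,plane(s,S(*a),.1))
# rail end caps / rail axis from wrist: 
print(plane(w,(246,0),.06),plane(w,(233,370),.06))
# sugar tub top, cups top
print('tub',plane(w,(127,98),.085),'tub side',plane(s,S(447,415),.085),'cups',plane(s,S(665,205),.104))
E
```

```text
L [0.5486 0.1947 0.1   ] [0.5441 0.1997 0.106 ]
M [ 0.5332 -0.0338  0.1   ] [ 0.5288 -0.0272  0.106 ]
R [ 0.514  -0.2613  0.1   ] [ 0.5098 -0.2532  0.106 ]
M nut tri (array([ 0.5358, -0.0353,  0.0972]), np.float64(0.0028721833650236996))
M wrist nut [ 0.537  -0.0313  0.104 ] tip [ 0.4632 -0.0125  0.1   ]
R wrist nut [ 0.5223 -0.2427  0.104 ] tip [ 0.4454 -0.242   0.1   ]
side tip L [0.4762 0.2134 0.1   ]
side tip M [ 0.4588 -0.0141  0.1   ]
side tip R [ 0.4399 -0.2427  0.1   ]
side grip base L [0.5212 0.1966 0.1   ]
side grip base M [ 0.5062 -0.0304  0.1   ]
side grip base R [ 0.4858 -0.2559  0.1   ]
[0.5177 0.1699 0.06  ] [ 0.486  -0.2414  0.06  ]
tub [0.4122 0.0889 0.085 ] tub side [0.4022 0.0884 0.085 ] cups [ 0.3905 -0.1346  0.104 ]
```

Call:
carry_out:
  plan:
    - [0,[0,0,0],[0,0,7]]
    - [0,[0,0,0],[0,0,14]]
    - [0,[0,0,0],[0,0,21]]
    - [0,[0,0,0],[0,0,28]]
    - [0,[0,0,0],[0,0,35]]
  force: 20

```text
time_s: 0.57
ee_pos: [0.55, 0.0, 0.4045]
tcp_rot: [[0.816, -0.579, -0.001], [-0.579, -0.816, 0.0], [-0.001, 0.0, -1.0]]
force: [-0.5, 0.3, 0.3]
finger_gap: 0.646
```

Call:
carry_out:
  plan:
    - [0,[0,0,0],[0,0,7]]
    - [0,[0,0,0],[0,0,14]]
    - [0,[0,0,0],[0,0,21]]
    - [0,[0,0,0],[0,0,28]]
    - [0,[0,0,0],[0,0,35]]

```text
time_s: 0.98
ee_pos: [0.55, 0.0, 0.4045]
tcp_rot: [[0.336, -0.942, -0.001], [-0.942, -0.336, 0.0], [-0.0, 0.001, -1.0]]
force: [0.8, 0.1, 0.1]
finger_gap: 0.267
```

Call:
carry_out:
  plan:
    - [0,[0,0,0],[0,0,7]]
    - [0,[0,0,0],[0,0,14]]
    - [0,[0,0,0],[0,0,20]]
    - [0,[0,0,0],[0,0,20]]
    - [0,[0,0,0],[0,0,20]]

```text
time_s: 1.4
ee_pos: [0.55, 0.0, 0.4046]
tcp_rot: [[0.003, -1.0, -0.0], [-1.0, -0.003, 0.0], [-0.0, 0.0, -1.0]]
force: [-0.5, 0.0, -0.1]
finger_gap: 0.003
```

Call:
carry_out:
  plan:
    - [0,[0,4,0],[0,0,0]]
    - [0,[0,7,0],[0,0,0]]
    - [0,[0,10,0],[0,0,0]]
    - [0,[0,10,0],[0,0,0]]
    - [0,[0,10,0],[0,0,0]]

```text
time_s: 1.82
ee_pos: [0.4493, 0.0001, 0.4053]
tcp_rot: [[0.002, -1.0, 0.001], [-1.0, -0.002, -0.0], [0.0, -0.001, -1.0]]
force: [0.2, 0.3, 0.7]
finger_gap: 0.004
```

Run:
```python
from workcell import camera, camera_model
import cv2,pickle
m=camera_model('wrist');i=camera('wrist')[:,:,::-1]
pickle.dump(m,open('w1.pkl','wb'))
cv2.imwrite('pics/w1.png',cv2.resize(i,None,fx=1.4,fy=1.4,interpolation=cv2.INTER_CUBIC));cv2.imwrite('pics/w1raw.png',i)
```

```text
(no output)
```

View pics/w1.png

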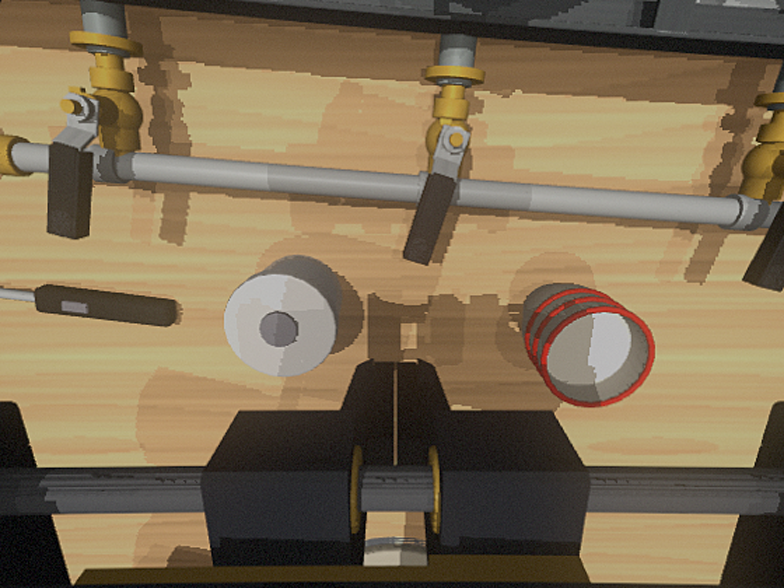

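Run:
```python
from h import *
import pickle
from workcell import camera_model
np.set_printoptions(precision=4,suppress=True)
w=pickle.load(open('w1.pkl','rb'));s=camera_model('side')
f=lambda x,y:(x/1.4,y/1.4)
S=lambda x,y:(205+x/4.5,145+y/4.5)
nL=tri(s,S(124,390),w,f(72,104));nM=tri(s,S(382,203),w,f(456,140));print(nL,nM)
print('rail L,M', plane(w,f(140,165),.06),plane(w,f(740,208),.06))
for z in(.098,.104): print(z,'nut L',plane(w,f(72,104),z),'nut M',plane(w,f(456,140),z))
print('tipL',plane(w,f(66,236),.1),'tipM',plane(w,f(416,260),.1),'tipR',plane(w,f(764,288),.1))
print('tub',plane(w,f(280,328),.085),'cups',plane(w,f(598,355),.104))
```

```text
(array([0.553 , 0.1917, 0.0962]), np.float64(0.002872111137306795)) (array([ 0.5354, -0.0365,  0.0973]), np.float64(0.0007051633789673489))
rail L,M [0.5186 0.1791 0.06  ] [ 0.4894 -0.2462  0.06  ]
0.098 nut L [0.5541 0.1914 0.098 ] nut M [ 0.5357 -0.0362  0.098 ]
0.104 nut L [0.5537 0.1874 0.104 ] nut M [ 0.5356 -0.0354  0.104 ]
tipL [0.4761 0.2121 0.1   ] tipM [ 0.461 -0.013  0.1  ] tipR [ 0.4419 -0.2446  0.1   ]
tub [0.4059 0.0849 0.085 ] cups [ 0.394  -0.1408  0.104 ]
```

Run:
```python
import numpy as np
np.set_printoptions(precision=4,suppress=True)
xs=np.array([.9977,-.0685]);ys=np.array([.0685,.9977])
for n,st in(('M',np.array([.5356,-.036])),('L',np.array([.5525,.192]))):
  for th,g in((77,.018),(77,0),(65,0),(55,0),(45,0),(35,0),(25,0),(15,0),(7,0),(2,0)):
    t=np.radians(th);u=ys*np.cos(t)-xs*np.sin(t);d=-ys*np.sin(t)-xs*np.cos(t)
    print(n,th,g,st+.058*u+(.009+g)*d-[.009,.0175])
```

```text
M 77 0.018 [ 0.4632 -0.0624]
M 77 0 [ 0.4685 -0.0452]
M 65 0 [ 0.4715 -0.0333]
M 55 0 [ 0.4758 -0.0241]
M 45 0 [ 0.4817 -0.0157]
M 35 0 [ 0.489  -0.0085]
M 25 0 [ 0.4973 -0.0026]
M 15 0 [0.5066 0.0017]
M 7 0 [0.5145 0.0039]
M 2 0 [0.5196 0.0048]
L 77 0.018 [0.4801 0.1656]
L 77 0 [0.4854 0.1828]
L 65 0 [0.4884 0.1947]
L 55 0 [0.4927 0.2039]
L 45 0 [0.4986 0.2123]
L 35 0 [0.5059 0.2195]
L 25 0 [0.5142 0.2254]
L 15 0 [0.5235 0.2297]
L 7 0 [0.5314 0.2319]
L 2 0 [0.5365 0.2328]
```

Call:
carry_out:
  plan:
    - [0,[3,-0.7,0],[0,0,0]]
    - [0,[6.4,-1.4,0],[0,0,0]]
    - [0,[6.4,-1.4,4],[0,0,0]]
    - [0,[6.4,-1.4,8],[0,0,0]]
    - [0,[6.4,-1.4,10],[0,0,0]]

```text
time_s: 2.28
ee_pos: [0.4644, -0.0646, 0.301]
tcp_rot: [[0.0, -1.0, -0.004], [-1.0, -0.0, 0.002], [-0.002, 0.004, -1.0]]
force: [-0.3, 0.6, -1.0]
finger_gap: 0.008
```

Call:
carry_out:
  plan:
    - [0,[0,0,2],[0,0,0]]
    - [0,[0,0,4],[0,0,0]]
    - [0,[0,0,6.2],[0,0,0]]
    - [0,[0,0,6.2],[0,0,0]]
    - [0,[0,0,6.2],[0,0,0]]

```text
time_s: 2.7
ee_pos: [0.4649, -0.0643, 0.2422]
tcp_rot: [[0.001, -1.0, -0.002], [-1.0, -0.001, 0.001], [-0.001, 0.002, -1.0]]
force: [0.0, -1.0, -0.3]
finger_gap: 0.003
```

Run:
```python
from workcell import camera, camera_model
import cv2,numpy as np
a=camera('side')[:,:,::-1];b=camera('wrist')[:,:,::-1]
cv2.imwrite('pics/s2.png',cv2.resize(a[120:300,190:390],None,fx=3,fy=3));cv2.imwrite('pics/w2.png',b)
```

```text
(no output)
```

View pics/s2.png

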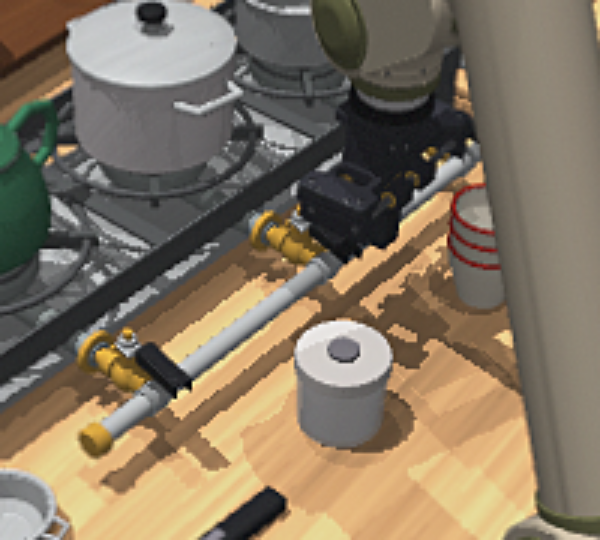

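View pics/w2.png

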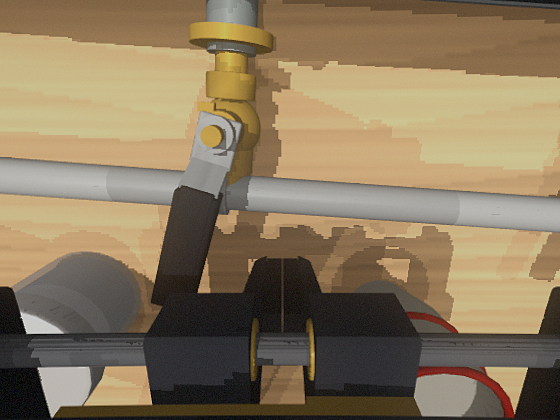

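Call:
carry_out:
  plan:
    - [0,[-1.0,-0.3,0],[0,0,0]]
    - [0,[-1.8,-0.5,0],[0,0,0]]
    - [0,[-2.3,-0.6,0],[0,0,0]]
    - [0,[-2.7,-0.7,0],[0,0,0]]
    - [0,[-3.1,-0.8,0],[0,0,0]]

```text
time_s: 3.22
ee_pos: [0.4723, -0.0326, 0.2433]
tcp_rot: [[0.001, -1.0, 0.002], [-1.0, -0.001, -0.001], [0.001, -0.002, -1.0]]
force: [0.6, -4.2, 1.8]
finger_gap: 0.008
```

Call:
carry_out:
  plan:
    - [0,[-0.4,-0.2,0],[0,0,0]]
    - [0,[-0.9,-0.4,0],[0,0,0]]
    - [0,[-1.3,-0.7,0],[0,0,0]]
    - [0,[-1.7,-1.0,0],[0,0,0]]
    - [0,[-2.1,-1.3,0],[0,0,0]]

```text
time_s: 3.63
ee_pos: [0.4851, -0.0116, 0.2427]
tcp_rot: [[0.0, -1.0, -0.001], [-1.0, -0.0, 0.0], [-0.0, 0.001, -1.0]]
force: [-1.4, -4.8, 2.4]
finger_gap: 0.005
```

Call:
carry_out:
  plan:
    - [0,[-0.3,-0.4,0],[0,0,0]]
    - [0,[-0.6,-0.8,0],[0,0,0]]
    - [0,[-0.9,-1.2,0],[0,0,0]]
    - [0,[-1.1,-1.6,0],[0,0,0]]
    - [0,[-1.3,-2.0,0],[0,0,0]]

```text
time_s: 4.05
ee_pos: [0.5051, 0.0015, 0.2425]
tcp_rot: [[0.0, -1.0, -0.001], [-1.0, -0.0, 0.001], [-0.001, 0.001, -1.0]]
force: [-3.6, -0.1, 3.2]
finger_gap: 0.007
```

Call:
carry_out:
  plan:
    - [0,[-0.1,-0.3,0],[0,0,0]]
    - [0,[-0.15,-0.6,0],[0,0,0]]
    - [0,[-0.2,-0.9,0],[0,0,0]]
    - [0,[-0.2,-1.2,0],[0,0,0]]
    - [0,[-0.2,-1.2,0],[0,0,0]]

```text
time_s: 4.47
ee_pos: [0.5173, 0.0035, 0.2423]
tcp_rot: [[0.0, -1.0, -0.001], [-1.0, -0.0, 0.001], [-0.001, 0.001, -1.0]]
force: [-3.3, 1.5, -0.7]
finger_gap: 0.006
```

Call:
carry_out:
  plan:
    - [0,[0,-0.1,0],[0,0,0]]
    - [0,[0,-0.2,0],[0,0,0]]
    - [0,[0,-0.2,0],[0,0,0]]

```text
time_s: 4.72
ee_pos: [0.5185, 0.0035, 0.2423]
tcp_rot: [[-0.0, -1.0, -0.003], [-1.0, 0.0, 0.001], [-0.001, 0.003, -1.0]]
force: [-8.1, 3.2, 2.3]
finger_gap: 0.003
```

Call:
carry_out:
  plan:
    - [0,[0,-0.1,0],[0,0,0]]
    - [0,[0,-0.2,0],[0,0,0]]
    - [0,[0,-0.2,0],[0,0,0]]

```text
time_s: 4.97
ee_pos: [0.5202, 0.0037, 0.2422]
tcp_rot: [[-0.0, -1.0, -0.004], [-1.0, 0.0, 0.002], [-0.002, 0.004, -1.0]]
force: [-8.5, 5.3, 3.9]
finger_gap: 0.005
```

Call:
carry_out:
  plan:
    - [0,[0,1.5,0],[0,0,0]]
    - [0,[0,3,-1],[0,0,0]]
    - [0,[0,5,-5],[0,0,0]]
    - [0,[0,7,-9],[0,0,0]]
    - [0,[0,7,-9],[0,0,0]]

```text
time_s: 5.38
ee_pos: [0.4501, 0.0031, 0.3376]
tcp_rot: [[-0.0, -1.0, 0.009], [-1.0, 0.0, -0.002], [0.002, -0.009, -1.0]]
force: [1.7, -0.7, 1.0]
finger_gap: 0.007
```

Run:
```python
from workcell import camera, camera_model
import cv2,pickle
m=camera_model('wrist');i=camera('wrist')[:,:,::-1]
pickle.dump(m,open('w3.pkl','wb'))
cv2.imwrite('pics/w3.png',cv2.resize(i,None,fx=1.4,fy=1.4,interpolation=cv2.INTER_CUBIC))
```

```text
(no output)
```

View pics/w3.png

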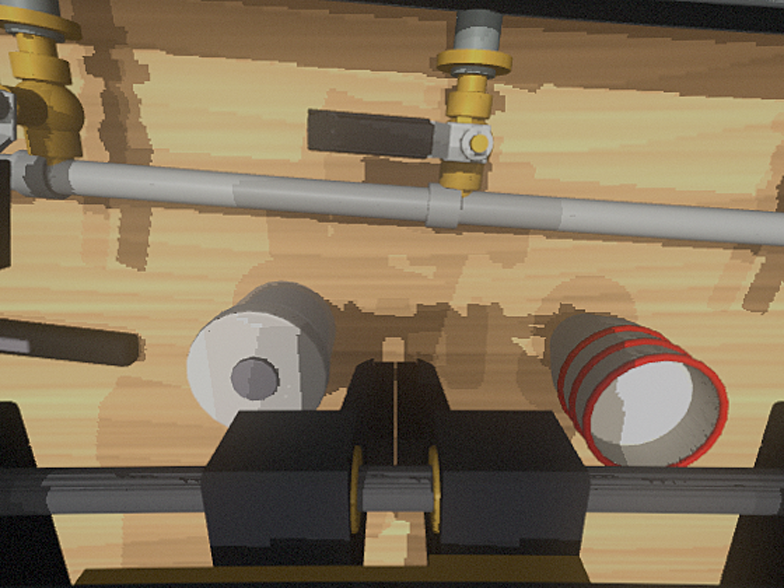

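Call:
carry_out:
  plan:
    - [0,[-4,-0.8,0],[0,0,0]]
    - [0,[-8,-1.6,0],[0,0,0]]
    - [0,[-12,-2.4,0],[0,0,0]]
    - [0,[-16,-2.9,0],[0,0,0]]
    - [0,[-16,-2.9,0],[0,0,0]]

```text
time_s: 5.85
ee_pos: [0.4807, 0.1684, 0.3315]
tcp_rot: [[0.005, -1.0, 0.001], [-1.0, -0.005, 0.002], [-0.002, -0.001, -1.0]]
force: [-0.3, 0.3, -0.4]
finger_gap: 0.003
```

Run:
```python
from workcell import camera, camera_model
import cv2,pickle
m=camera_model('wrist');i=camera('wrist')[:,:,::-1]
pickle.dump(m,open('w4.pkl','wb'))
cv2.imwrite('pics/w4.png',cv2.resize(i,None,fx=1.4,fy=1.4,interpolation=cv2.INTER_CUBIC))
```

```text
(no output)
```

View pics/w4.png

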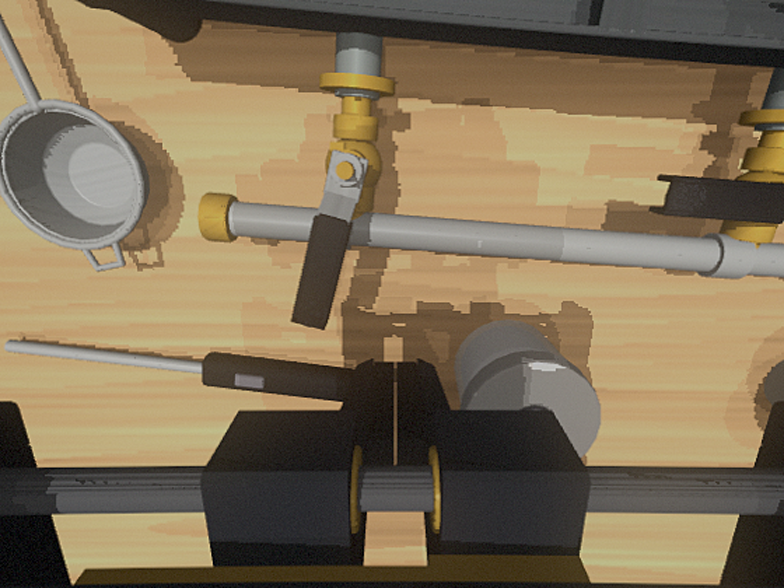

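Run:
```python
from h import *
import pickle
from workcell import telemetry
w=pickle.load(open('w4.pkl','rb'))
f=lambda x,y:(x/1.4,y/1.4)
n=plane(w,f(346,170),.098);t=plane(w,f(309,327),.1);print(n,t,np.linalg.norm((t-n)[:2]))
d=(t-n)[:2];print(np.degrees(np.arctan2(-d@[.9977,-.0685],d@[.0685,.9977])))
print(telemetry.observe()['ee_pos'])
```

```text
[0.55292008 0.19273703 0.098     ] [0.47487578 0.21399101 0.1       ] 0.08088661388514827
78.6935988059338
[0.48056447 0.16598784 0.33134082]
```

Call:
carry_out:
  plan:
    - [0,[0.3,0,3],[0,0,0]]
    - [0,[0.3,0,6],[0,0,0]]
    - [0,[0.3,0,9],[0,0,0]]
    - [0,[0.3,0,9],[0,0,0]]
    - [0,[0.3,0,9],[0,0,0]]

```text
time_s: 6.32
ee_pos: [0.4804, 0.1593, 0.2418]
tcp_rot: [[-0.001, -1.0, -0.003], [-1.0, 0.001, -0.0], [0.0, 0.003, -1.0]]
force: [-0.6, 0.3, 0.1]
finger_gap: 0.006
```

Call:
carry_out:
  plan:
    - [0,[-1.2,-0.3,0],[0,0,0]]
    - [0,[-2.2,-0.5,0],[0,0,0]]
    - [0,[-2.7,-0.65,0],[0,0,0]]
    - [0,[-3.1,-0.8,0],[0,0,0]]
    - [0,[-3.5,-0.9,0],[0,0,0]]

```text
time_s: 6.73
ee_pos: [0.4891, 0.1956, 0.2436]
tcp_rot: [[0.001, -1.0, 0.001], [-1.0, -0.001, -0.0], [0.0, -0.001, -1.0]]
force: [-1.2, -3.5, 3.8]
finger_gap: 0.005
```

Call:
carry_out:
  plan:
    - [0,[-0.45,-0.2,0],[0,0,0]]
    - [0,[-0.9,-0.4,0],[0,0,0]]
    - [0,[-1.3,-0.7,0],[0,0,0]]
    - [0,[-1.7,-0.95,0],[0,0,0]]
    - [0,[-1.7,-0.95,0],[0,0,0]]

```text
time_s: 7.15
ee_pos: [0.4988, 0.2127, 0.2426]
tcp_rot: [[0.0, -1.0, 0.0], [-1.0, -0.0, 0.0], [-0.0, -0.0, -1.0]]
force: [-1.6, -0.8, 1.0]
finger_gap: 0.005
```

Back off and check.

Call:
carry_out:
  plan:
    - [0,[1.5,1,0],[0,0,0]]
    - [0,[3,2,-1],[0,0,0]]
    - [0,[4,3,-5],[0,0,0]]
    - [0,[4,5,-9],[0,0,0]]
    - [0,[4,5,-9],[0,0,0]]

```text
time_s: 7.57
ee_pos: [0.4475, 0.172, 0.3379]
tcp_rot: [[-0.0, -1.0, 0.009], [-1.0, 0.0, 0.002], [-0.002, -0.009, -1.0]]
force: [1.2, -0.3, 0.6]
finger_gap: 0.003
```

Run:
```python
from workcell import camera, camera_model
import cv2,pickle
m=camera_model('wrist');i=camera('wrist')[:,:,::-1]
pickle.dump(m,open('w5.pkl','wb'))
cv2.imwrite('pics/w5.png',cv2.resize(i,None,fx=1.4,fy=1.4,interpolation=cv2.INTER_CUBIC))
cv2.imwrite('pics/side5.png',camera('side')[:,:,::-1])
cv2.imwrite('pics/scene5.png',camera('scene')[:,:,::-1])
```

```text
(no output)
```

View pics/w5.png

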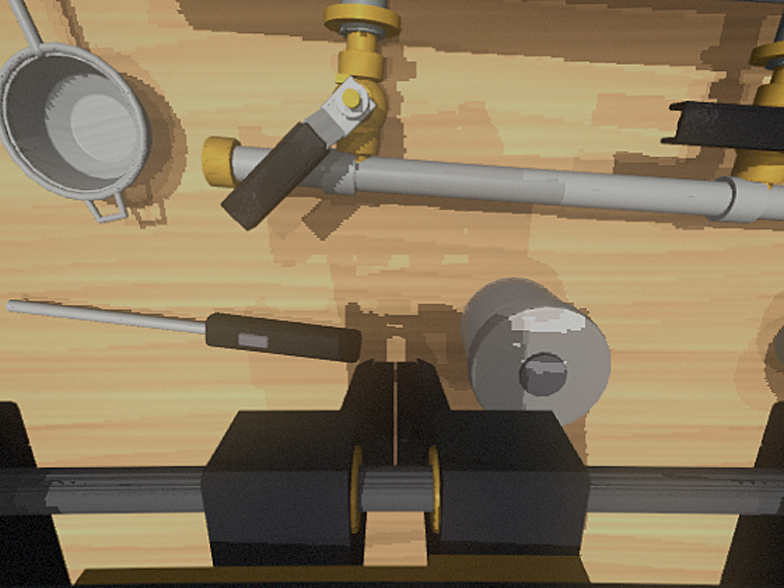

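View pics/side5.png

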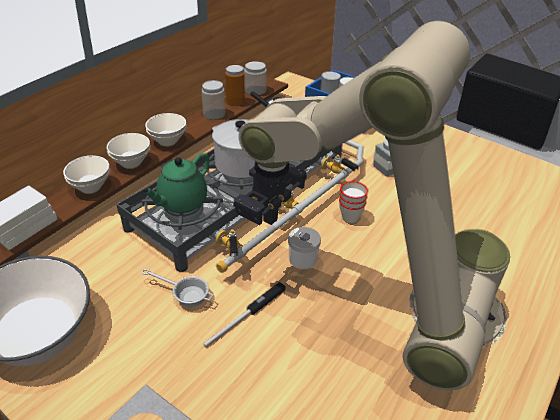

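View pics/scene5.png

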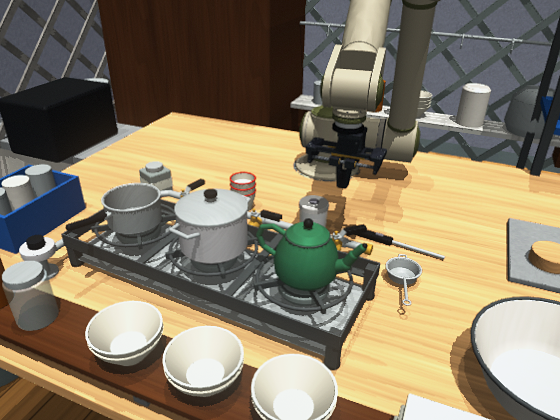

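Run:
```python
from h import *
import pickle
f=lambda x,y:(x/1.4,y/1.4)
for k,a,b in(('w5.pkl',(352,98),(236,216)),('w3.pkl',(480,143),(309,130))):
  w=pickle.load(open(k,'rb'))
  n=plane(w,f(*a),.098);t=plane(w,f(*b),.1);d=(t-n)[:2]
  print(n,t,np.linalg.norm(d),np.degrees(np.arctan2(-d@[.9977,-.0685],d@[.0685,.9977])))
from workcell import telemetry
print(telemetry.observe()['time_s'])
for n in('side','scene'):
  a=cv2.imread(f'pics/{n}0.png').astype(int);b=cv2.imread(f'pics/{n}5.png').astype(int)
  cv2.imwrite(f'pics/d_{n}.png',np.clip(abs(a-b)*2,0,255).astype(np.uint8))
```

```text
[0.55302196 0.19287172 0.098     ] [0.49984968 0.25114178 0.1       ] 0.07888403251536355 46.30854717527811
[ 0.53620216 -0.03648044  0.098     ] [0.54183778 0.04310333 0.1       ] 0.07978305181837943 -0.12291325695016349
7.7167
```

View pics/d_scene.png

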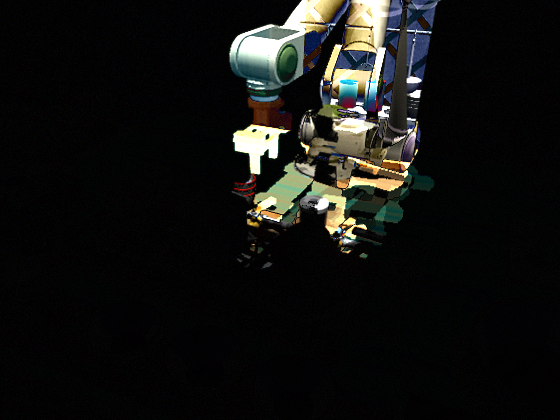

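Call:
carry_out:
  plan:
    - [0,[0,0,0],[0,0,0]]
    - [0,[0,0,0],[0,0,0]]
    - [0,[0,0,0],[0,0,0]]

```text
time_s: 7.97
ee_pos: [0.4488, 0.1721, 0.3315]
tcp_rot: [[0.0, -1.0, -0.002], [-1.0, -0.0, -0.0], [0.0, 0.002, -1.0]]
force: [-0.1, 0.3, 0.6]
finger_gap: 0.005
```

```bash
python3 -c "
from workcell import order;print(order.job_done())"
```

```text
the job is handed in; nothing more can be done
None
```

I set both levers and handed the job in at about 8 s of the 53 s allowed; no verdict was reported. I pushed with the closed fingertips from one side only, then drew the arm clear of everything.

- **Teapot (left ring):** its lever measured about 46° in the last wrist picture, or 0.81 rad. The allowed band is 0.585 to 0.985 rad.
- **Lidded pot (middle ring):** its lever measured about 0° and lies parallel to the rail. The push force there reached about 8 N, though the finger still gave about 2 mm at that force, so I relied on the picture to call it shut.
- **Milk pan (right ring):** I never went near its lever. A before-and-after difference of the scene camera showed no change there.
- **Everything else:** the same comparison showed the pots unmoved. Changes around the cups and sugar tub were only the arm, its shadows and the two pushed levers. I did not measure the bystanders' positions again.

No check failed or disagreed. Separate position measurements of the same points agreed to within about 3 to 10 mm.

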